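Open the jar of spare jigsaw pieces in the one-handed jar stand

TASK

The square jar of spare jigsaw pieces stands in the jar stand: first push the raised steel bar down past the sprung jaw until it sits fully in the fork clip, so that it braces the jar. Then unscrew the tight cap anticlockwise until its thread lets go, and lift it straight up, leaving the jar standing in the stand and the bar clipped. Finish while still gripping the cap level and still in the air, about 2 cm straight above where it was screwed on; do not put it down or let it go, and leave the other things on the table alone.

Things in the scene. Friction and masses are not known exactly. Their poses are not given: they have to be found in the camera images.
- stand: Plywood jar stand, fixed. Origin: centre of the jar's place, on the table top; z up. Board 10 mm thick, x -78 to +57, y -85 to +85 mm. One post 1 mm behind the jar (face at x = +34, 16 mm wide, top 50 mm above the table). The bar runs along the jar's -x side. Nothing fixed on it is above 57 mm. With the bar up, the jar just turns with its cap.
- bar (a joint): Angle of the steel brace bar, a 12 mm rod, 188 mm from hinge to free end. At 0 it is level, points to the stand's +y, lies in the fork clip, 1 mm from the jar's side: a hard stop; fully home is below 0.03. Positive lifts the free end; the stiff hinge (about 1 N) keeps it where it is left. At about 0.12 it meets the jaw, which resists with up to about 15 N at the pad, then snaps over it.
- bar_hinge (a point): The bar's hinge, at (-40, -72, 40) mm in the stand frame; the bar turns about the stand's x axis. Steel cheeks either side, up to 56 mm above the table.
- fork (a point): Bar axis at the fork clip when home, (-40, +60, 40) mm in the stand frame; the steel fork is 16 mm long along the bar, about 26 mm wide, open at the top.
- bar_pad (a point): Centre of the top face of the flat thumb pad at the bar's free end (30 mm wide, 40 mm along the bar), 168 mm from the hinge along the bar and 7 mm above the bar's axis; home it is at (-40, +96, 47) mm in the stand frame. Push here, down, with the closed fingertips. x is across the bar, z out of the pad.
- jaw (a joint): Angle of the small sprung steel jaw hinged on the -x prong of the fork clip; its round nose overhangs the slot. 0 is shut; the bar pushes it outward to about 0.1 on its way down and it springs back to about 0 over the bar.
- jar: Loose square glass jar of jigsaw pieces, about 0.35 kg; 66 x 66 mm, 60 mm high to its flat shoulder, then a round neck to 86 mm. Origin: centre of its underside (on the board, 10 mm above the table); z up. A springy gasket in the mouth pushes the cap up with about 20 N, so it is tight. Lifting the cap before its thread lets go lifts the jar too.
- cap: Round ribbed aluminium screw cap, 56 mm wide, 27.5 high, 50 g. Origin: centre of its open lower edge, z up; screwed on, 74.5 mm above the table (4.5 above the jar's shoulder), top at 102. Up to 0.5 N m to turn: grip the diameter with 30 N or more. Anticlockwise from above loosens: it rises 4 mm in the first 60 degrees, then the thread lets go; lift at 60 to 95 degrees; a stop blocks it at 100.
- mug: White mug, 76 mm across, 90 mm high, a bystander. Origin: centre of its underside.
- puzzle_box: Cardboard puzzle box, 240 x 170 x 46 mm, a bystander. Origin: centre of its underside.
- tray: Plywood sorting tray with pieces, 130 x 160 x 30 mm, a bystander. Origin: centre of its underside.

How it is judged:
On the way, in this order (a step that is already met when the one before it is completed fails the run):
1. the bar is pushed fully home in the fork clip with the jaw sprung back over it, the jar standing in place (value of joint bar below 0.03 rad and value of joint jaw below 0.06 rad and z of jar in the frame of stand between 0.006 and 0.014 m and horizontal distance between jar and stand below 0.012 m and angle between jar's own z axis and vertical below 0.06 rad), for 0.2 s.
2. with the bar home, the cap is turned at least 35 degrees on the jar while still on its neck (angle between the x axis of cap and the x axis of jar, either way round above 0.6 rad and z of cap in the frame of jar below 0.073 m and horizontal distance between cap and jar below 0.006 m and value of joint bar below 0.03 rad and value of joint jaw below 0.06 rad), for 0.1 s.
At the end, for the whole second after the job is handed in: Fingers hold the cap still and level (0.15 rad), 10 to 45 mm higher on the jar than when screwed on, within 15 mm of its axis, touching neither jar nor stand; bar below 0.03 rad, jaw below 0.06 rad; jar upright on the stand, within 12 mm of its place (all of step 1 and z of cap in the frame of jar between 0.0745 and 0.1095 m and horizontal distance between cap and jar below 0.015 m and angle between cap's own z axis and vertical below 0.15 rad and contact force between the fingers and cap above 1 N and contact force between cap and jar below 0.2 N and contact force between cap and stand below 0.2 N and linear speed of each of cap, jar below 0.02 m/s); the arm keeps its last pose, push and grip.
It fails at once if the jar is lifted off the stand by more than 8 mm or tipped (z of jar in the frame of stand above 0.018 m or angle between jar's own z axis and vertical above 0.2 rad).
It fails at once if the jar turns with its cap by more than 17 degrees in the stand (angle between the x axis of jar and the x axis of stand, either way round above 0.3 rad).
It fails at once if a bystander is pushed by more than 2 cm (distance of any of mug, puzzle_box, tray from where it was at the start of the episode above 0.02 m).
It also fails if it takes over 51 s, if anything falls off the work surface, if the arm or the gripper's body presses on something with over 40 N, if the wrist force passes 120 N, or if a joint passes its speed limit or range.

ROBOT

A 6-joint arm with a two-finger parallel gripper is mounted at the origin on the work surface. World frame = base frame: x ahead of the robot, y to its left, z up, the work surface at z = 0. Lengths are in m, angles in rad, forces in N, time in s.
With the tool pointing down it reaches from about 0.4 to 0.825 m from the base axis. Payload 7 kg.
Tool frame: the origin (TCP) lies at the very end of the fingers, on their centre line; the grasp point (between the pads) lies 19 mm behind it (robot.hold_point_z is the distance from the TCP to the grasp point, in m); z points along the fingers, y is the direction in which the jaws open and shut (so a half turn about z gives the same grasp; the last joint's range is limited). The gripper opens to 85 mm and grips with 20 to 120 N. Pads are 22 mm wide; open, the fingers measure 114 mm over their backs; the gripper's body (76 mm by 85 mm) begins 54 mm behind the grasp point. The pads swing forward as they close: fully open they stand 13 mm farther back than shut.
Start: joints at [1.466, 0.359, 0.012, 0, -1.224, -0.288], TCP at [0.258, 0.624, 0.231] pointing down, gripper open.
Joint ranges: [-3.07, 3.07], [-1.43, 2.12], [-1.02, 1.25], [-3.03, 1.67], [-3.05, -0], [-3.03, 3.03]. Speed limits (rad/s): [2.39, 2.39, 3.01, 3.14, 3.14, 3.14].

INTERFACE

Orientations are given as a unit quaternion [x, y, z, w].
In Python, from cell import robot, vision, order gives the robot as it stands.
- The arm moves only by the tool jog_arm, never from a script. Its argument "plan" is one flat list of numbers, 6 for each row, row after row: the shift along the tool's x, y, z in mm, then the turn, a rotation vector about the tool's x, y, z in rad. A call has 1 to 12 rows; each row is the pose to reach, as a shift and turn from the pose measured when the call began, along the tool's axes at that moment; what a row does not reach only later rows make up. A row lasts 1/8 s, in which the tool goes at most 62.5 mm and 10.7 degrees, less where a joint would pass 70% of its speed; a pose out of reach is approached as far as the arm can. A call with a gripper value outside its range is refused whole. "claw" is the opening, from -1 (shut) to 1 (fully open), set as the call begins (left out, the last holds). The fingers move at their own pace and stop on an object; "squeeze" is the grip in N (left out, the last holds). Time passes only in rows, so rows that repeat a pose let the fingers close. It gives the time, the measured TCP pose, the force and the opening at its end, in the units of the state.
- robot.read_state(): the state, without advancing time (a new reading comes with each control period).
- vision.capture(name): name is "scene" or "top" or "wrist"; returns the picture (400x640x3 uint8, red, green, blue); there is no depth.
- vision.camera_info(name): a dict with "K" (3x3 intrinsics, pixels), "k1" (the pictures are not rectified: a ray, as slopes to the right and down, at radius r is drawn at 1 + k1 r^2 times it, then the intrinsics apply), "pose" (4x4, takes a point from camera to world coordinates). Camera axes: x right, y up, looking along -z (the intrinsics and any distortion apply to the point x, -y, -z); pixel columns grow to the right and rows downward; lengths in m; the calibration is good to about 2 mm. A picture is of the moment at which its call begins: read the wrist's pose just before it. camera_info takes no time and is no camera call; for the wrist camera it gives the pose at the moment of the call.
- order.finish_job(): hands the job in, once; it reports no verdict.
The state is a dict: "t": time; "joint_positions": joint angles; "qvel": joint speeds; "tau": joint torques, N m; "tool_pos": TCP position; "eef_rot": TCP orientation; "ft_force": force on the tool from outside, world axes, zero at the start; "wrist_torque": the same for the moment, N m; "gripper_width": opening from 0.0 (shut) to 1.0 (fully open).
Only numpy, scipy, OpenCV 4.12 (cv2) and the standard library are available. Lean on these libraries where they do the work, as an engineer would, in place of code of your own. Each camera call takes 0.05 s, during which the arm holds its last target.

## Working session

There is one attempt and no reset: what is moved stays moved. The work goes in short steps, Python scripts to look and compute and a tool call to move; the robot and the scene stay as the last step left them, time stands still between calls to the robot, and variables do not carry over. Pictures are saved under pics/ and viewed, and the job is handed in when it is done.

Besides the shell and the picture viewer there is one more tool, called after "Emit:" as name(argument=value, ...) on one line, values as JSON. jog_arm: Moves the arm, as the interface text tells. Its arguments: {"type":"object","properties":{"plan":{"type":"array"},"claw":{"type":"number"},"squeeze":{"type":"number"}},"required":["plan"]}

```bash
ls; mkdir -p pics; python3 - <<'E'
from cell import robot, vision, order
import cv2
for n in ("scene","top"):
    im=vision.capture(n); cv2.imwrite(f"pics/{n}0.png",im[:,:,::-1])
    print(n,vision.camera_info(n))
print(robot.read_state())
E
```

```text
pics
scene {'K': array([[366.67887877,   0.        , 318.53750546],
       [  0.        , 366.67887877, 198.19213231],
       [  0.        ,   0.        ,   1.        ]]), 'k1': -0.011004105802331746, 'pose': array([[-0.69108407, -0.38872169,  0.60934249,  1.1846161 ],
       [ 0.72268634, -0.35847389,  0.59094917,  0.57965713],
       [-0.01128138,  0.84875905,  0.52865945,  0.62417098],
       [ 0.        ,  0.        ,  0.        ,  1.        ]])}
top {'K': array([[401.73286812,   0.        , 318.1846485 ],
       [  0.        , 401.73286812, 196.25426963],
       [  0.        ,   0.        ,   1.        ]]), 'k1': -0.09033419410782072, 'pose': array([[ 0.02937537,  0.99673889, -0.07515768,  0.41694084],
       [-0.99950599,  0.02844985, -0.01335569, -0.03417963],
       [-0.01117391,  0.07551288,  0.99708222,  1.40745513],
       [ 0.        ,  0.        ,  0.        ,  1.        ]])}
{'t': 0.1, 'joint_positions': array([ 1.46611821e+00,  3.59300839e-01,  1.11766028e-02, -2.86955600e-04,
       -1.22413067e+00, -2.88067611e-01]), 'qvel': array([ 1.03666060e-03, -2.96789906e-03,  1.41018537e-03,  2.87331217e-03,
       -6.01277334e-04,  1.95931525e-05]), 'tau': array([-1.70198233e-03, -5.84763479e+01,  2.94105273e+01,  6.95449144e+00,
       -3.23254710e-03,  1.16626546e-05]), 'tool_pos': array([0.25822817, 0.62319152, 0.23048198]), 'eef_rot': array([ 9.80770929e-01, -1.95161050e-01, -6.75617217e-05,  7.38578892e-04]), 'ft_force': array([ 1.52076672, -0.1466658 ,  0.03147899]), 'wrist_torque': array([-0.0310095 ,  0.00793917, -0.02298066]), 'gripper_width': 0.9967099438957753}
```

View pics/scene0.png

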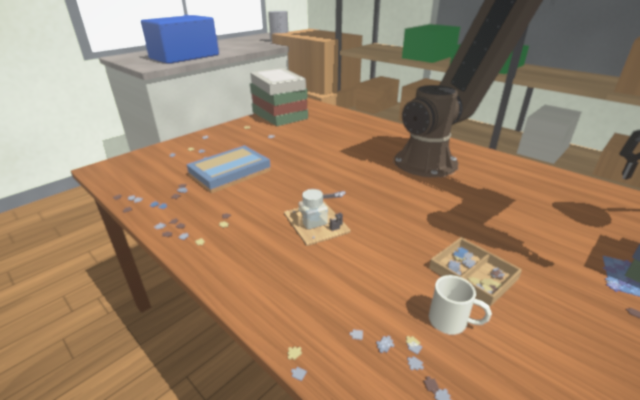

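View pics/top0.png

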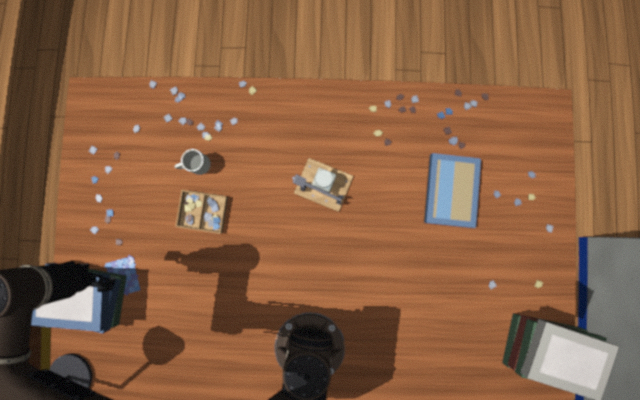

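```bash
python3 - <<'E'
import cv2
a=cv2.imread("pics/top0.png")[150:220,280:370]; cv2.imwrite("pics/top0c.png",cv2.resize(a,None,fx=8,fy=8,interpolation=cv2.INTER_CUBIC))
a=cv2.imread("pics/scene0.png")[180:250,275:365]; cv2.imwrite("pics/scene0c.png",cv2.resize(a,None,fx=8,fy=8,interpolation=cv2.INTER_CUBIC))
E
```

```text
(no output)
```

View pics/top0c.png

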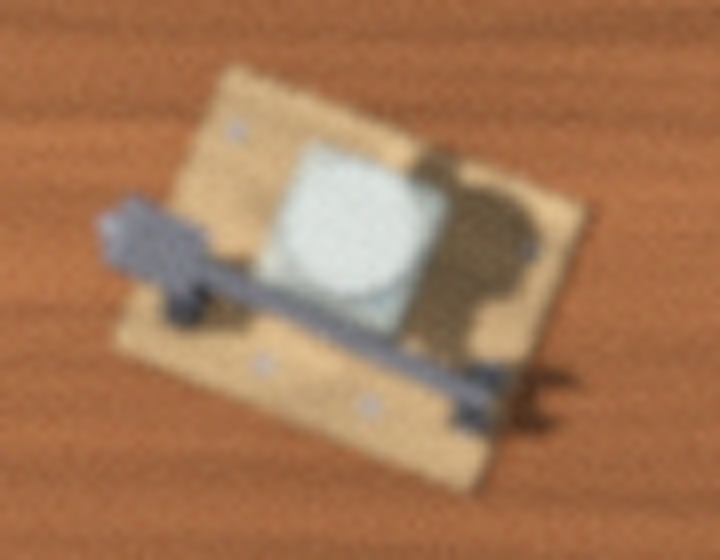

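View pics/scene0c.png

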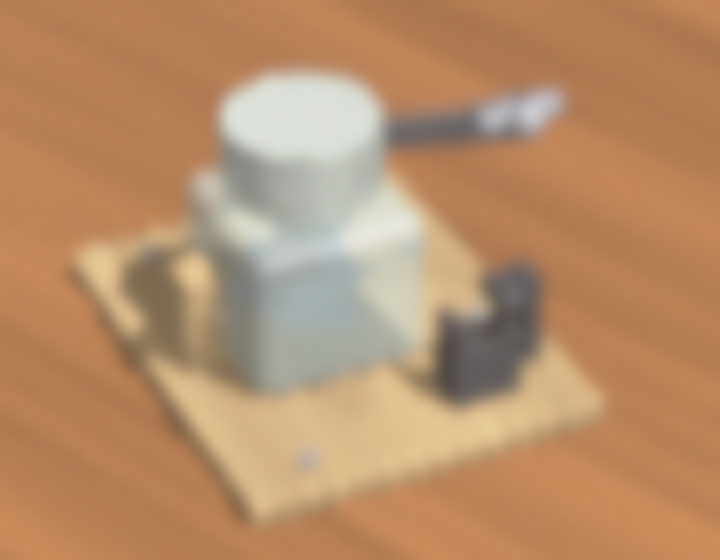

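```bash
cat > h.py <<'E'
import numpy as np, cv2
from cell import vision
from scipy.optimize import least_squares
from scipy.spatial.transform import Rotation as R
def proj(ci,P):
    P=np.atleast_2d(P);T=np.linalg.inv(ci["pose"]);c=P@T[:3,:3].T+T[:3,3]
    x=c[:,0]/-c[:,2];y=-c[:,1]/-c[:,2];r2=x*x+y*y;f=1+ci["k1"]*r2
    K=ci["K"];return np.c_[K[0,0]*x*f+K[0,2],K[1,1]*y*f+K[1,2]]
def cr(uv,off,s=8): return (np.array(uv,float)+.5)/s-.5+np.array(off)
def S2W(p,P):
    c,s=np.cos(p[2]),np.sin(p[2]);P=np.atleast_2d(P)
    return np.c_[p[0]+c*P[:,0]-s*P[:,1],p[1]+s*P[:,0]+c*P[:,1],P[:,2]]
def bar(a,d,n): # d along bar, n normal, stand frame
    return np.array([-.040,-.072+d*np.cos(a)-n*np.sin(a),.040+d*np.sin(a)+n*np.cos(a)])
E
cat > fit.py <<'E'
from h import *
ti=vision.camera_info("top");si=vision.camera_info("scene")
B=.010
tp=cr([(232,68),(585,208),(475,490),(118,345)],(280,150)); tP=np.array([(.057,.085,B),(.057,-.085,B),(-.078,-.085,B),(-.078,.085,B)])
sp=cr([(75,255),(250,518),(603,405)],(275,180)); sP=np.array([(.057,-.085,B),(.057,.085,B),(-.078,.085,B)])
# cap top centre (z .102)
cp=cr([(355,228)],(280,150)); cs=cr([(301,117)],(275,180)); C=np.array([(0,0,.102)])
padt=cr([(155,238)],(280,150)); pads=cr([(522,115)],(275,180))
def f(p,parts=False):
    w=lambda P:S2W(p,P)
    pp=bar(p[3],.168,.007)
    r=[proj(ti,w(tP))-tp,proj(si,w(sP))-sp,proj(ti,w(C))-cp,proj(si,w(C))-cs,proj(ti,w(pp))-padt,proj(si,w(pp))-pads]
    return np.vstack(r) if parts else np.vstack(r).ravel()
s=least_squares(f,[.47,-.06,-.4,.3]);p=s.x
print(p);print(f(p,True).round(2));print(S2W(p,bar(p[3],.168,.007)), S2W(p,[[0,0,.102]]))
E
python3 fit.py
```

```text
[ 0.57640392 -0.03460532 -0.35956135  0.4992634 ]
[[-0.7  -1.05]
 [ 0.04 -0.42]
 [-0.69  0.01]
 [-1.16 -0.29]
 [-0.26 -0.59]
 [ 0.96 -1.5 ]
 [ 1.07 -1.03]
 [ 0.27 -0.26]
 [-0.08 -0.87]
 [-0.22  0.59]
 [-2.35  0.52]]
[[0.56434591 0.04699757 0.12658042]] [[ 0.57640392 -0.03460532  0.102     ]]
```

```bash
cat > mv.py <<'E'
import sys
from h import *
from cell import robot
s=robot.read_state(); r=R.from_quat(s["eef_rot"]);
print("t",round(s["t"],2),"tcp",s["tool_pos"].round(4),"xaxis yaw",np.arctan2(*r.as_matrix()[:2,0][::-1]).round(4),"zax",r.as_matrix()[:,2].round(4),"q",s["joint_positions"].round(3),"F",s["ft_force"].round(1),"g",round(s["gripper_width"],3))
def to(P,yaw,tilt=None):
    x=np.array([np.cos(yaw),np.sin(yaw),0]);z=np.array([0,0,-1.]);M=np.c_[x,np.cross(z,x),z]
    d=r.inv().apply(np.array(P)-s["tool_pos"])*1000; rv=(r.inv()*R.from_matrix(M)).as_rotvec()
    print("->",np.round(P,4),"shift mm",d.round(1),"rot",rv.round(4))
E
python3 - <<'E'
from mv import *
T=vision.camera_info("wrist"); print(T["K"],T["k1"])
M=r.as_matrix(); print("cam in tool",(r.inv().apply(T["pose"][:3,3]-s["tool_pos"])).round(4)); print((M.T@T["pose"][:3,:3]).round(3))
to([.56,-.02,.36],-.3596)
to([.5,0,.36],-.3596)
E
```

```text
t 0.1 tcp [0.2582 0.6232 0.2305] xaxis yaw -0.3928 zax [-4.0e-04 -1.4e-03 -1.0e+00] q [ 1.466  0.359  0.011 -0.    -1.224 -0.288] F [ 1.5 -0.1  0. ] g 0.997
[[316.44090252   0.         317.67103476]
 [  0.         316.44090252 200.48247599]
 [  0.           0.           1.        ]] -0.06194236181290151
cam in tool [ 0.0822  0.0021 -0.1426]
[[-0.     0.947  0.32 ]
 [ 1.     0.    -0.   ]
 [-0.     0.32  -0.947]]
-> [ 0.56 -0.02  0.36] shift mm [ 525.   478.9 -128.7] rot [ 0.0015 -0.0001 -0.0332]
-> [0.5  0.   0.36] shift mm [ 461.9  483.4 -128.7] rot [ 0.0015 -0.0001 -0.0332]
```

Emit:
jog_arm(plan=[48, 40, -6, 0, 0, -0.003, 96, 80, -12, 0, 0, -0.006, 144, 120, -15, 0, 0, -0.009, 192, 160, -18, 0, 0, -0.012, 240, 200, -20, 0, 0, -0.015, 288, 240, -20, 0, 0, -0.018, 336, 280, -20, 0, 0, -0.021, 384, 320, -20, 0, 0, -0.024, 432, 360, -20, 0, 0, -0.027, 480, 400, -20, 0, 0, -0.03, 528, 440, -20, 0, 0, -0.033, 575, 480, -20, 0, 0, -0.033], claw=-1)

```text
t: 1.6
tool_pos: [0.6062, -0.0423, 0.251]
eef_rot: [0.984, -0.179, -0.0, 0.001]
ft_force: [0.9, 0.7, -0.3]
gripper_width: 0.001
```

Emit:
jog_arm(plan=[0, 0, 0, 0, 0, 0, 0, 0, 0, 0, 0, 0])

```text
t: 1.85
tool_pos: [0.6058, -0.0427, 0.2503]
eef_rot: [0.984, -0.18, -0.001, 0.001]
ft_force: [-0.6, 0.3, 0.5]
gripper_width: -0.004
```

```bash
python3 - <<'E'
from mv import *
ci=vision.camera_info("wrist"); im=vision.capture("wrist"); cv2.imwrite("pics/w1.png",im[:,:,::-1]); np.save("w1.npy",ci["pose"]); print(ci["pose"].round(4).tolist())
E
```

```text
t 1.85 tcp [ 0.6058 -0.0427  0.2503] xaxis yaw -0.3612 zax [-0.002  -0.0014 -1.    ] q [ 2.510e-01  2.380e-01 -1.140e-01  1.000e-03 -1.221e+00  9.580e-01] F [-0.6  0.3  0.5] g -0.004
[[-0.3536, 0.8855, 0.3013, 0.6822], [-0.9354, -0.3356, -0.1115, -0.0735], [0.0024, -0.3213, 0.947, 0.3928], [0.0, 0.0, 0.0, 1.0]]
```

View pics/w1.png

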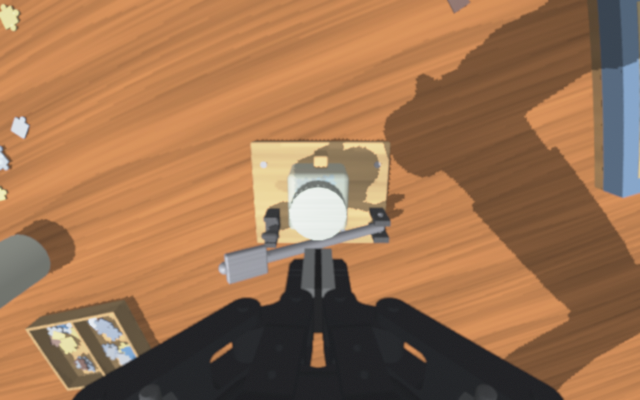

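```bash
python3 - <<'E'
import cv2
a=cv2.imread("pics/w1.png")[130:290,210:410]; cv2.imwrite("pics/w1c.png",cv2.resize(a,None,fx=4,fy=3.75*4/3.75,interpolation=cv2.INTER_CUBIC)[:600])
E
```

```text
(no output)
```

View pics/w1c.png

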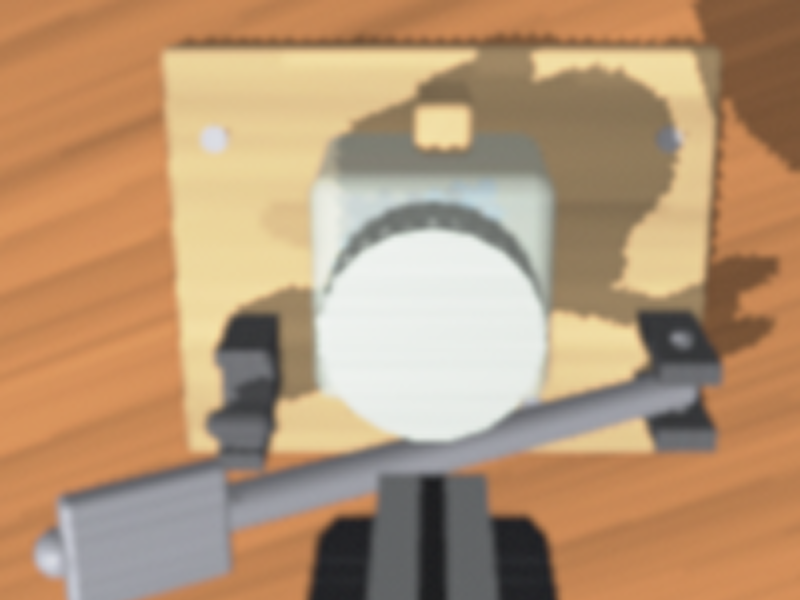

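```bash
cat > fit2.py <<'E'
from h import *
ci=vision.camera_info("wrist");ci["pose"]=np.load("w1.npy")
o=(210,130);B=.010
pix=cr([(165,47),(718,45),(705,452),(188,452),(432,334),(443,148),(65,500),(222,462),(231,570)],o,4)
P0=np.array([(.057,.085,B),(.057,-.085,B),(-.078,-.085,B),(-.078,.085,B),(0,0,.102),(.034,0,.05)])
def pts(p):
    b=[bar(p[3],d,.007)+[dx,0,0] for d,dx in((.188,.015),(.148,.015),(.148,-.015))]
    return S2W(p,np.vstack([P0,b]))
def f(p): return (proj(ci,pts(p))-pix)
s=least_squares(lambda p:f(p).ravel(),[.576,-.035,-.36,.5]);p=s.x
print(p);print(f(p).round(2).tolist());print(S2W(p,bar(p[3],.168,.007)))
E
python3 fit2.py
```

```text
[ 0.57671212 -0.03732276 -0.35444197  0.52829896]
[[-1.8, 0.48], [0.75, -0.04], [-2.58, -0.58], [0.08, 0.37], [2.9, -0.3], [-0.49, 0.6], [-1.35, 0.26], [1.0, -0.5], [0.65, -0.2]]
[[0.56334306 0.04180303 0.13072857]]
```

Emit:
jog_arm(plan=[-25, -24, 20, 0, 0, 0, -50, -48, 40, 0, 0, 0, -70, -67, 60, 0, 0, 0, -70, -67, 85, 0, 0, 0, -70, -67, 100, 0, 0, 0, -70, -67, 100, 0, 0, 0])

```text
t: 2.65
tool_pos: [0.563, 0.0458, 0.15]
eef_rot: [0.984, -0.178, -0.001, 0.001]
ft_force: [-0.9, 0.5, 0.9]
gripper_width: -0.002
```

```bash
python3 - <<'E'
from mv import *
ci=vision.camera_info("wrist"); im=vision.capture("wrist"); cv2.imwrite("pics/w2.png",im[:,:,::-1]); np.save("w2.npy",ci["pose"])
im=vision.capture("scene")[170:260,265:385];cv2.imwrite("pics/s2.png",cv2.resize(im[:,:,::-1],None,fx=6,fy=6,interpolation=cv2.INTER_CUBIC))
E
```

```text
t 2.65 tcp [0.563  0.0458 0.15  ] xaxis yaw -0.3587 zax [-0.003  -0.0019 -1.    ] q [ 0.428  0.248 -0.344  0.001 -0.982  0.784] F [-0.9  0.5  0.9] g -0.002
```

View pics/w2.png

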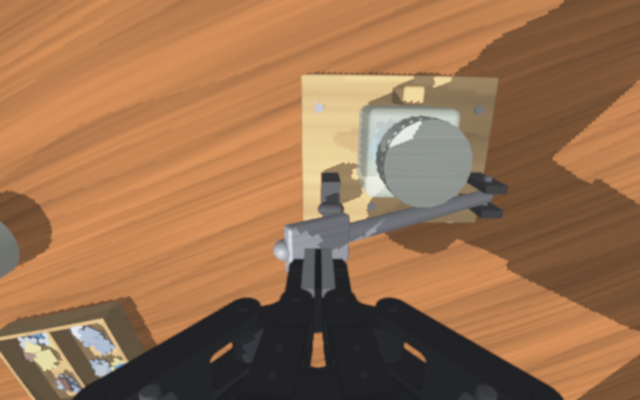

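View pics/s2.png

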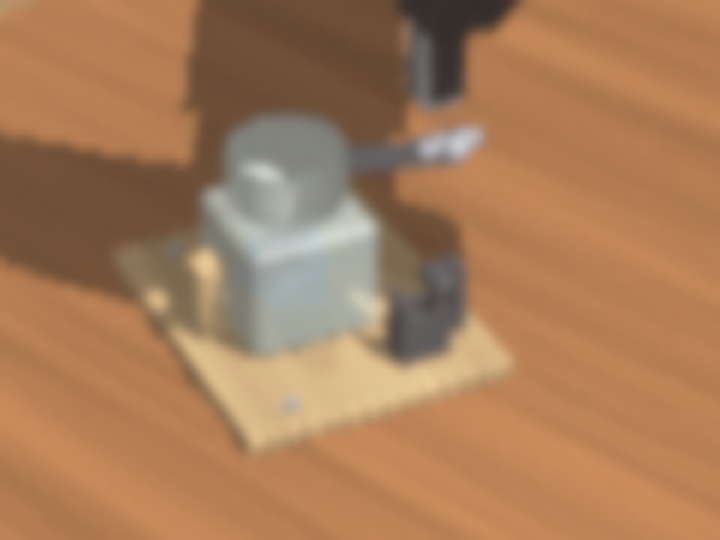

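Emit:
jog_arm(plan=[0, 0, 15, 0, 0, 0, 0, 0, 23, 0, 0, 0, 1, -4, 30, 0, 0, 0, 1, -8, 38, 0, 0, 0, 1, -11, 46, 0, 0, 0, 1, -14.5, 54, 0, 0, 0, 1, -17, 62, 0, 0, 0, 1, -19.5, 70, 0, 0, 0, 1, -21, 76, 0, 0, 0, 1, -21, 76, 0, 0, 0])

```text
t: 4.0
tool_pos: [0.5721, 0.0647, 0.0747]
eef_rot: [0.984, -0.179, -0.001, 0.001]
ft_force: [0.3, -0.4, 0.4]
gripper_width: 0.002
```

```bash
python3 - <<'E'
from mv import *
im=vision.capture("wrist"); cv2.imwrite("pics/w3.png",im[:,:,::-1])
im=vision.capture("scene")[170:260,265:385];cv2.imwrite("pics/s3.png",cv2.resize(im[:,:,::-1],None,fx=6,fy=6,interpolation=cv2.INTER_CUBIC))
E
```

```text
t 4.0 tcp [0.5721 0.0647 0.0747] xaxis yaw -0.3595 zax [-0.0016 -0.0016 -1.    ] q [ 0.453  0.347 -0.404  0.001 -0.821  0.758] F [ 0.3 -0.4  0.4] g 0.002
```

View pics/w3.png

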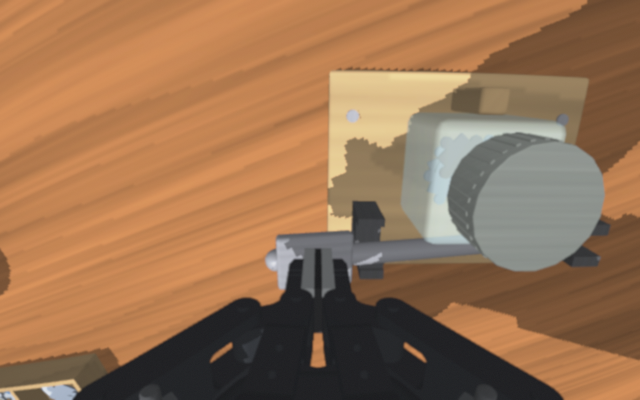

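View pics/s3.png

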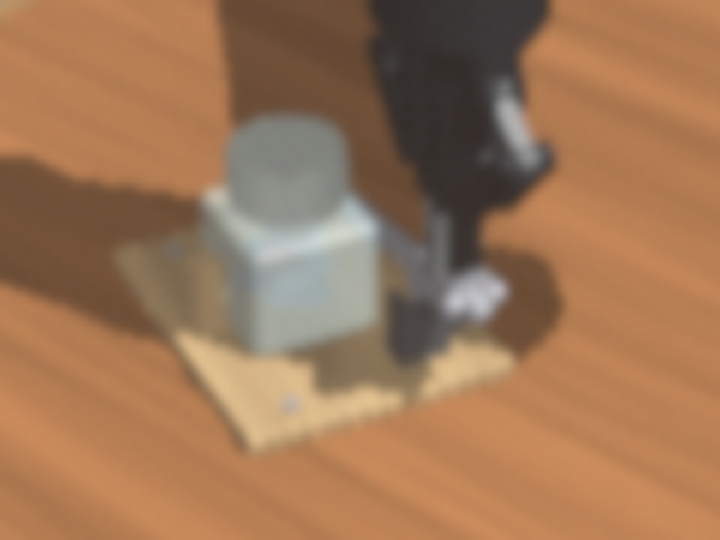

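Emit:
jog_arm(plan=[0, -1, 6, 0, 0, 0, 0, -1, 10, 0, 0, 0, 0, -2, 14, 0, 0, 0, 0, -3, 18, 0, 0, 0, 0, -3, 21, 0, 0, 0, 0, -3, 24, 0, 0, 0, 0, -3, 27, 0, 0, 0, 0, -3, 29, 0, 0, 0, 0, -3, 29, 0, 0, 0, 0, -3, 29, 0, 0, 0])

```text
t: 5.35
tool_pos: [0.5732, 0.0675, 0.0469]
eef_rot: [0.984, -0.179, -0.0, 0.001]
ft_force: [-2.4, 0.5, 7.7]
gripper_width: -0.003
```

```bash
python3 - <<'E'
from mv import *
im=vision.capture("wrist"); cv2.imwrite("pics/w4.png",im[:,:,::-1])
im=vision.capture("scene")[170:260,265:385];cv2.imwrite("pics/s4.png",cv2.resize(im[:,:,::-1],None,fx=6,fy=6,interpolation=cv2.INTER_CUBIC))
E
```

```text
t 5.35 tcp [0.5732 0.0675 0.0469] xaxis yaw -0.3592 zax [-9.0e-04 -1.4e-03 -1.0e+00] q [ 0.457  0.385 -0.428  0.001 -0.76   0.754] F [-2.4  0.5  7.7] g -0.003
```

View pics/w4.png

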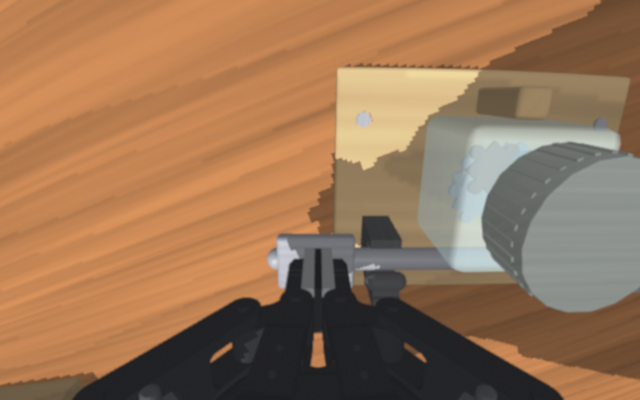

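View pics/s4.png

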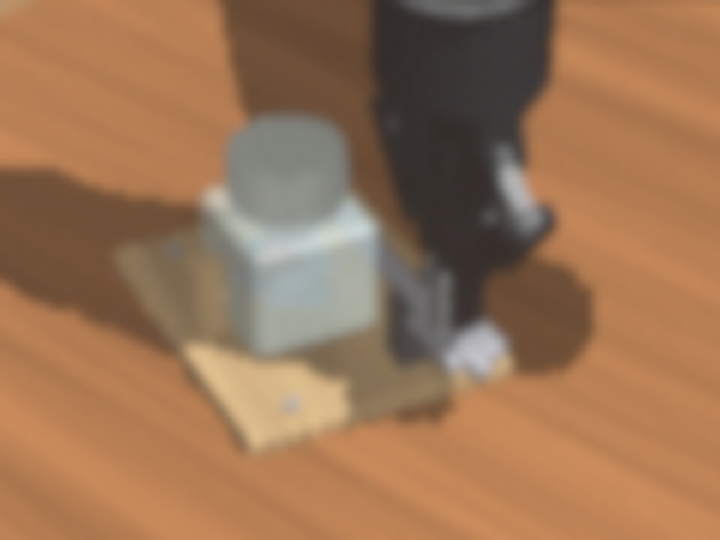

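Emit:
jog_arm(plan=[0, 0, 2, 0, 0, 0, 0, 0, 4, 0, 0, 0, 0, 0, 4, 0, 0, 0])

```text
t: 5.82
tool_pos: [0.5735, 0.0675, 0.0461]
eef_rot: [0.984, -0.178, 0.0, 0.001]
ft_force: [-11.1, 0.1, 31.9]
gripper_width: -0.002
```

Emit:
jog_arm(plan=[0, 0, -30, 0, 0, 0, 0, 0, -80, 0, 0, 0, 0, 10, -130, 0, 0, 0, 25, 48, -174, 0, 0, 0, 50, 96, -174, 0, 0, 0, 50, 96, -174, 0, 0, 0, 50, 96, -174, 0, 0, 0], claw=1)

```text
t: 6.7
tool_pos: [0.5862, -0.0398, 0.2197]
eef_rot: [0.984, -0.179, -0.0, 0.001]
ft_force: [0.2, 0.4, -0.4]
gripper_width: 0.999
```

```bash
python3 - <<'E'
from mv import *
ci=vision.camera_info("wrist"); im=vision.capture("wrist"); cv2.imwrite("pics/w5.png",im[:,:,::-1]); np.save("w5.npy",ci["pose"])
cv2.imwrite("pics/w5c.png",cv2.resize(im[60:300,180:480,::-1],None,fx=2.5,fy=2.5,interpolation=cv2.INTER_CUBIC))
im=vision.capture("scene")[170:260,265:385];cv2.imwrite("pics/s5.png",cv2.resize(im[:,:,::-1],None,fx=6,fy=6,interpolation=cv2.INTER_CUBIC))
E
```

```text
t 6.7 tcp [ 0.5862 -0.0398  0.2197] xaxis yaw -0.3589 zax [-5.0e-04 -1.6e-03 -1.0e+00] q [ 0.266  0.224 -0.205  0.002 -1.143  0.946] F [ 0.2  0.4 -0.4] g 0.999
```

View pics/w5c.png

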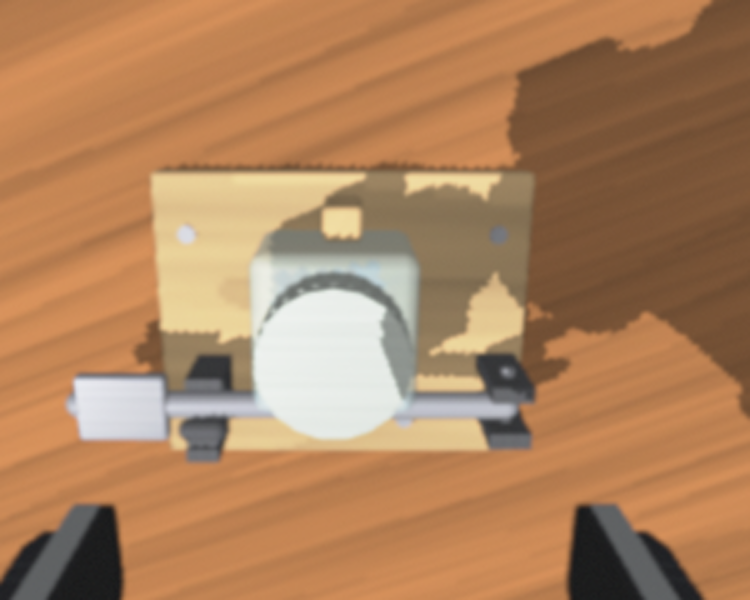

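View pics/s5.png

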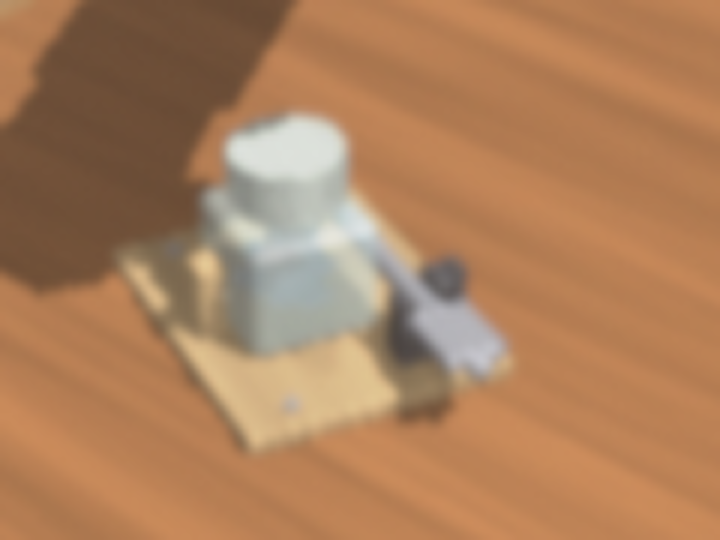

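```bash
cat > fit3.py <<'E'
from h import *
ci=vision.camera_info("wrist");ci["pose"]=np.load("w5.npy");o=(180,60);B=.01
e=cr([(253,363),(412,365),(334,288),(334,438)],o,2.5)
def circ(q,z=.102,r=.028):
    t=np.linspace(0,2*np.pi,361)[:-1];return proj(ci,np.c_[q[0]+r*np.cos(t),q[1]+r*np.sin(t),0*t+z])
def g(q):
    c=circ(q); return [c[:,0].min()-e[0,0],c[:,0].max()-e[1,0],c[:,1].min()-e[2,1],c[:,1].max()-e[3,1]]
s=least_squares(g,[.577,-.036],diff_step=1e-3);print("cap",s.x,np.round(s.fun,2))
pix=cr([(152,172),(533,172),(523,450),(170,450)],o,2.5)
P0=np.array([(.057,.085,B),(.057,-.085,B),(-.078,-.085,B),(-.078,.085,B)])
s=least_squares(lambda p:(proj(ci,S2W(p,P0))-pix).ravel(),[.576,-.035,-.36]);print("stand",s.x,s.fun.round(1))
pp=cr([(76,375),(165,375),(168,440),(78,440)],o,2.5)
def h(p):
    b=np.array([bar(p[3],d,.007)+[dx,0,0] for d,dx in((.188,.015),(.148,.015),(.148,-.015),(.188,-.015))])
    return (proj(ci,S2W(p,b))-pp).ravel()
st=s.x
s=least_squares(lambda q:h([st[0]+q[1],st[1]+q[2],st[2],q[0]]),[0,0,0],x_scale=[.1,.01,.01]);print("bar",s.x,s.fun.round(1))
E
python3 fit3.py
```

```text
cap [ 0.57679672 -0.03420976] [-0.26  0.26 -0.19  0.24]
stand [ 0.57589443 -0.03843142 -0.35406178] [-0.7  0.2  1.7 -0.6 -2.1 -0.1  1.1  0.6]
bar [-1.77800262e-02  8.46144153e-05  1.61012294e-03] [-1.3  0.3 -0.3  0.3  0.6 -0.2  1.1 -0.4]
```

```bash
python3 - <<'E'
from h import *
a=cv2.imread("pics/w1.png")[230:300,275:365]; cv2.imwrite("pics/w1t.png",cv2.resize(a,None,fx=8,fy=8,interpolation=cv2.INTER_CUBIC))
ci=vision.camera_info("wrist")
from cell import robot
s=robot.read_state(); r=R.from_quat(s["eef_rot"])
for q in([0,0,0],[.011,0,0],[-.011,0,0]): print(proj(ci,s["tool_pos"]+r.apply(q)))
print(cr([0,0],(275,230)))
E
```

```text
[[313.5125026  263.45600675]]
[[313.40895503 244.07611867]]
[[313.61318641 281.9257189 ]]
[274.5625 229.5625]
```

View pics/w1t.png

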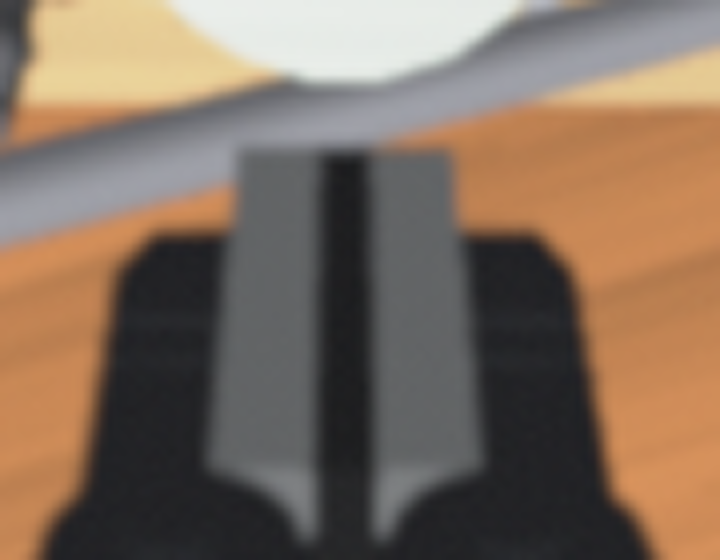

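Emit:
jog_arm(plan=[-5, -1, 40, 0, 0, 0, -11, -3, 80, 0, 0, 0, -11, -3, 110, 0, 0, 0, -11, -3, 120, 0, 0, 0, -11, -3, 120, 0, 0, 0])

```text
t: 7.42
tool_pos: [0.5771, -0.032, 0.0996]
eef_rot: [0.984, -0.177, -0.0, 0.001]
ft_force: [-0.2, -0.0, 0.1]
gripper_width: 0.999
```

```bash
python3 - <<'E'
from mv import *
im=vision.capture("wrist"); cv2.imwrite("pics/w6.png",cv2.resize(im[60:360,160:480,::-1],None,fx=2,fy=2,interpolation=cv2.INTER_CUBIC))
E
```

```text
t 7.42 tcp [ 0.5771 -0.032   0.0996] xaxis yaw -0.3561 zax [-0.0012 -0.0022 -1.    ] q [ 0.284  0.32  -0.375  0.002 -0.877  0.929] F [-0.2 -0.   0.1] g 0.999
```

View pics/w6.png

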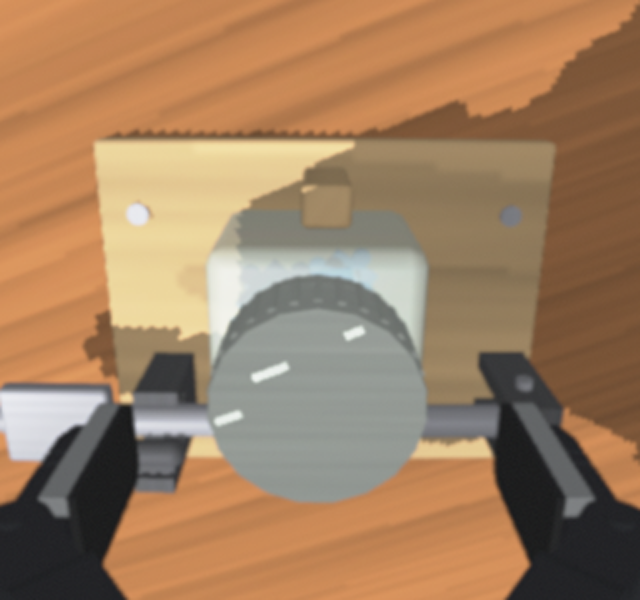

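```bash
python3 - <<'E'
from h import *
from cell import robot
ci=vision.camera_info("wrist"); s=robot.read_state(); r=R.from_quat(s["eef_rot"])
e=cr([(208,403),(426,403),(317,307),(317,502)],(160,60),2); print(e)
def circ(q):
    t=np.linspace(0,2*np.pi,361);return proj(ci,np.c_[q[0]+.028*np.cos(t),q[1]+.028*np.sin(t),0*t+.102])
def g(q):
    c=circ(q); return [c[:,0].min()-e[0,0],c[:,0].max()-e[1,0],c[:,1].min()-e[2,1],c[:,1].max()-e[3,1]]
o=least_squares(g,[.577,-.034],diff_step=1e-3);print("cap",o.x,np.round(o.fun,2),"in tool",r.inv().apply(np.r_[o.x,.102]-s["tool_pos"]))
for y in(.0425,-.0425): print(proj(ci,s["tool_pos"]+r.apply([.011,y,-.013])), "obs", cr([500 if y>0 else 135,405],(160,60),2))
E
```

```text
[[263.75 261.25]
 [372.75 261.25]
 [318.25 213.25]
 [318.25 310.75]]
cap [ 0.57677692 -0.03428153] [-0.74  0.75  0.17 -0.1 ] in tool [-2.49720672e-05  2.40328830e-03 -1.54920934e-03]
[[404.89885711 256.43110411]] obs [409.75 262.25]
[[221.47084293 256.4390851 ]] obs [227.25 262.25]
```

Emit:
jog_arm(plan=[1, 0, 10, 0, 0, 0, 1, 0, 20, 0, 0, 0, 1, 0, 24, 0, 0, 0, 1, 0, 24, 0, 0, 0])

```text
t: 7.98
tool_pos: [0.5783, -0.0326, 0.076]
eef_rot: [0.984, -0.177, -0.0, 0.001]
ft_force: [-1.0, 0.3, 1.0]
gripper_width: 0.998
```

Emit:
jog_arm(plan=[0, 0, 0, 0, 0, 0, 0, 0, 0, 0, 0, 0, 0, 0, 0, 0, 0, 0, 0, 0, 0, 0, 0, 0, 0, 0, 0, 0, 0, 0, 0, 0, 0, 0, 0, 0], claw=-1, squeeze=70)

```text
t: 8.72
tool_pos: [0.5785, -0.0328, 0.0768]
eef_rot: [0.984, -0.177, 0.0, 0.001]
ft_force: [-1.7, -0.9, 6.1]
gripper_width: 0.64
```

```bash
python3 - <<'E'
from mv import *
im=vision.capture("wrist"); cv2.imwrite("pics/w7.png",cv2.resize(im[60:360,160:480,::-1],None,fx=2,fy=2,interpolation=cv2.INTER_CUBIC))
im=vision.capture("scene")[170:260,265:385];cv2.imwrite("pics/s7.png",cv2.resize(im[:,:,::-1],None,fx=6,fy=6,interpolation=cv2.INTER_CUBIC))
E
```

```text
t 8.72 tcp [ 0.5785 -0.0328  0.0768] xaxis yaw -0.3561 zax [ 3.0e-04 -2.4e-03 -1.0e+00] q [ 0.282  0.349 -0.397  0.003 -0.826  0.93 ] F [-1.7 -0.9  6.1] g 0.64
```

View pics/w7.png

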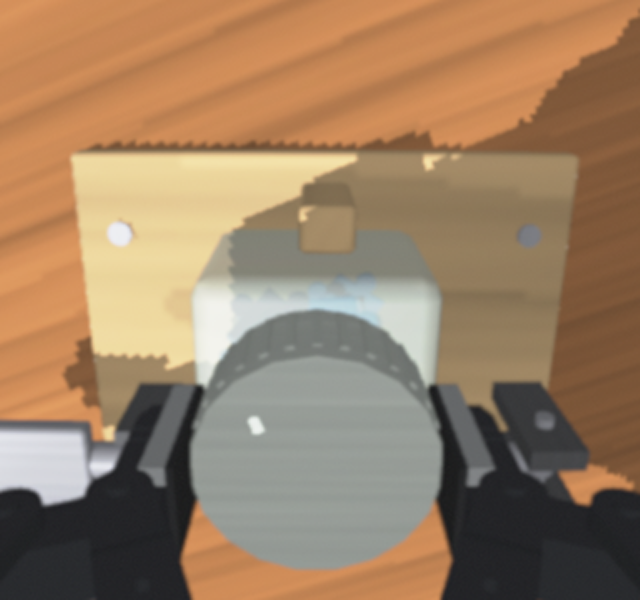

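View pics/s7.png

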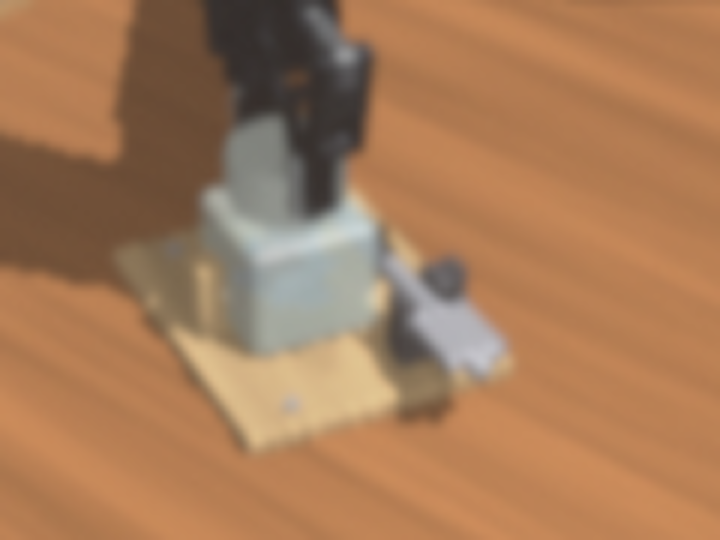

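Emit:
jog_arm(plan=[0, 0, 0, 0, 0, -0.08, 0, 0, -0.4, 0, 0, -0.16, 0, 0, -0.7, 0, 0, -0.24, 0, 0, -1.0, 0, 0, -0.32, 0, 0, -1.3, 0, 0, -0.4, 0, 0, -1.6, 0, 0, -0.48, 0, 0, -1.9, 0, 0, -0.56, 0, 0, -2.2, 0, 0, -0.64, 0, 0, -2.5, 0, 0, -0.72, 0, 0, -2.8, 0, 0, -0.8, 0, 0, -2.8, 0, 0, -0.8])

```text
t: 10.2
tool_pos: [0.5787, -0.0324, 0.0797]
eef_rot: [0.976, 0.22, 0.0, 0.001]
ft_force: [-0.7, 2.2, -0.6]
gripper_width: 0.635
```

```bash
python3 - <<'E'
from mv import *
print(s["wrist_torque"])
im=vision.capture("wrist"); cv2.imwrite("pics/w8.png",cv2.resize(im[60:360,160:480,::-1],None,fx=2,fy=2,interpolation=cv2.INTER_CUBIC))
im=vision.capture("scene")[170:260,265:385];cv2.imwrite("pics/s8.png",cv2.resize(im[:,:,::-1],None,fx=6,fy=6,interpolation=cv2.INTER_CUBIC))
E
```

```text
t 10.2 tcp [ 0.5787 -0.0324  0.0797] xaxis yaw 0.4433 zax [ 8.0e-04 -1.8e-03 -1.0e+00] q [ 0.283  0.345 -0.394  0.003 -0.831  1.73 ] F [-0.7  2.2 -0.6] g 0.635
[ 0.93959848 -0.10754087 -0.01221499]
```

View pics/w8.png

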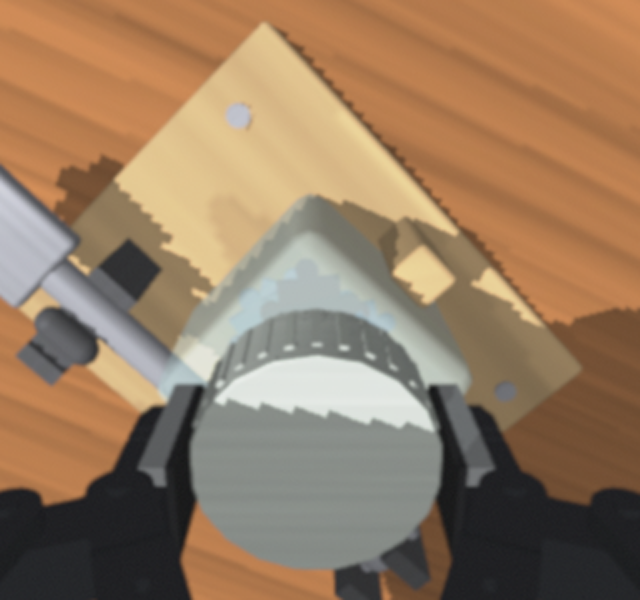

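View pics/s8.png

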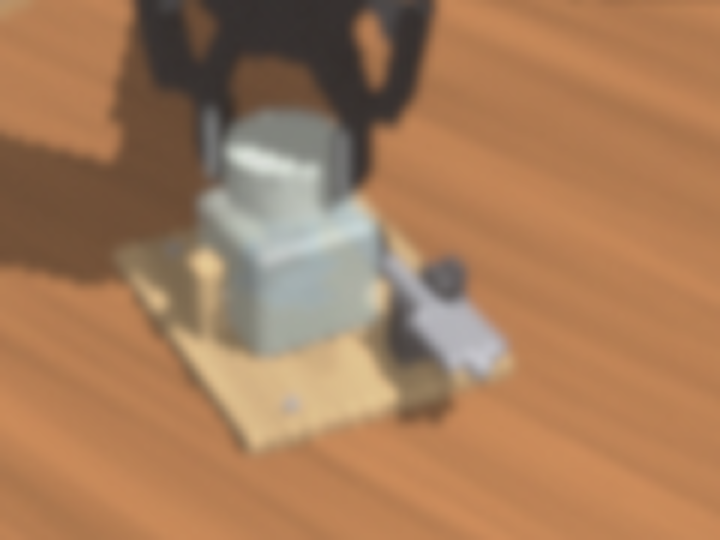

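Emit:
jog_arm(plan=[0, 0, -0.3, 0, 0, -0.08, 0, 0, -0.6, 0, 0, -0.16, 0, 0, -0.9, 0, 0, -0.24, 0, 0, -1.1, 0, 0, -0.32, 0, 0, -1.3, 0, 0, -0.4, 0, 0, -1.3, 0, 0, -0.48, 0, 0, -1.3, 0, 0, -0.56, 0, 0, -1.3, 0, 0, -0.56])

```text
t: 11.3
tool_pos: [0.5787, -0.0321, 0.081]
eef_rot: [0.877, 0.48, -0.0, 0.001]
ft_force: [-1.5, 4.5, 0.6]
gripper_width: 0.636
```

```bash
python3 - <<'E'
from mv import *
print(s["wrist_torque"])
im=vision.capture("scene")[170:260,265:385];cv2.imwrite("pics/s9.png",cv2.resize(im[:,:,::-1],None,fx=6,fy=6,interpolation=cv2.INTER_CUBIC))
E
```

```text
t 11.3 tcp [ 0.5787 -0.0321  0.081 ] xaxis yaw 1.0005 zax [ 7.0e-04 -1.5e-03 -1.0e+00] q [ 2.830e-01  3.440e-01 -3.920e-01  2.000e-03 -8.340e-01  2.287e+00] F [-1.5  4.5  0.6] g 0.636
[ 1.45634085  0.23878108 -0.02824649]
```

View pics/s9.png

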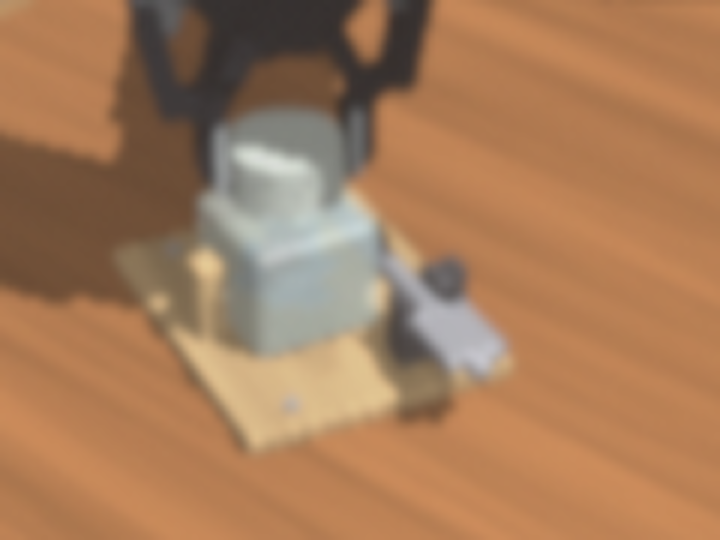

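Emit:
jog_arm(plan=[0, 0, -1, 0, 0, 0, 0, 0, -2, 0, 0, 0, 0, 0, -3, 0, 0, 0, 0, 0, -4, 0, 0, 0, 0, 0, -4, 0, 0, 0])

```text
t: 11.98
tool_pos: [0.5785, -0.0322, 0.0851]
eef_rot: [0.878, 0.479, -0.0, 0.001]
ft_force: [-0.0, 3.2, -1.1]
gripper_width: 0.636
```

```bash
python3 - <<'E'
from mv import *
print(s["wrist_torque"])
im=vision.capture("scene")[170:260,265:385];cv2.imwrite("pics/s10.png",cv2.resize(im[:,:,::-1],None,fx=6,fy=6,interpolation=cv2.INTER_CUBIC))
E
```

```text
t 11.97 tcp [ 0.5785 -0.0322  0.0851] xaxis yaw 0.9993 zax [ 6.0e-04 -1.6e-03 -1.0e+00] q [ 2.830e-01  3.390e-01 -3.880e-01  2.000e-03 -8.440e-01  2.286e+00] F [-0.   3.2 -1.1] g 0.636
[0.94274221 0.18714173 0.0129849 ]
```

View pics/s10.png

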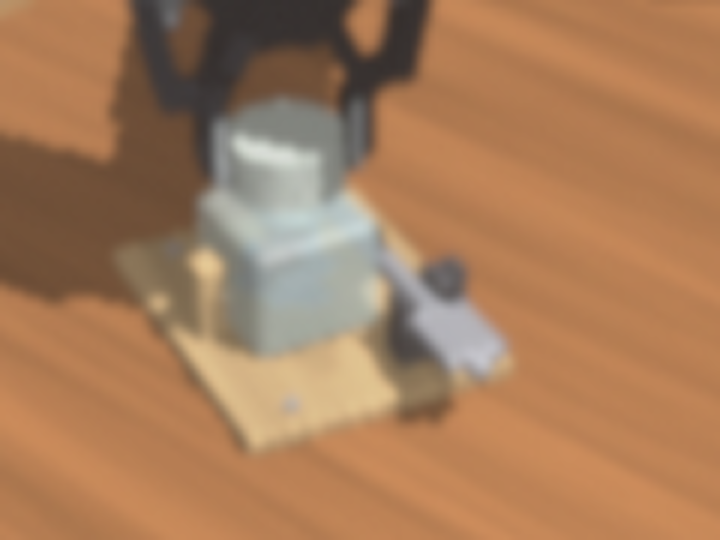

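Emit:
jog_arm(plan=[0, 0, -2, 0, 0, 0, 0, 0, -4, 0, 0, 0, 0, 0, -6, 0, 0, 0, 0, 0, -8, 0, 0, 0, 0, 0, -10, 0, 0, 0, 0, 0, -12, 0, 0, 0, 0, 0, -14, 0, 0, 0, 0, 0, -14, 0, 0, 0, 0, 0, -14, 0, 0, 0])

```text
t: 13.15
tool_pos: [0.5785, -0.0322, 0.099]
eef_rot: [0.878, 0.479, -0.0, 0.001]
ft_force: [0.2, -1.4, 0.4]
gripper_width: 0.641
```

```bash
python3 - <<'E'
from mv import *
print(s["wrist_torque"])
im=vision.capture("wrist"); cv2.imwrite("pics/w11.png",cv2.resize(im[60:360,160:480,::-1],None,fx=2,fy=2,interpolation=cv2.INTER_CUBIC))
im=vision.capture("scene")[170:260,265:385];cv2.imwrite("pics/s11.png",cv2.resize(im[:,:,::-1],None,fx=6,fy=6,interpolation=cv2.INTER_CUBIC))
E
```

```text
t 13.15 tcp [ 0.5785 -0.0322  0.099 ] xaxis yaw 0.9994 zax [ 5.0e-04 -1.7e-03 -1.0e+00] q [ 2.830e-01  3.220e-01 -3.740e-01  2.000e-03 -8.740e-01  2.286e+00] F [ 0.2 -1.4  0.4] g 0.641
[-0.01881011 -0.00807237 -0.0415441 ]
```

View pics/w11.png

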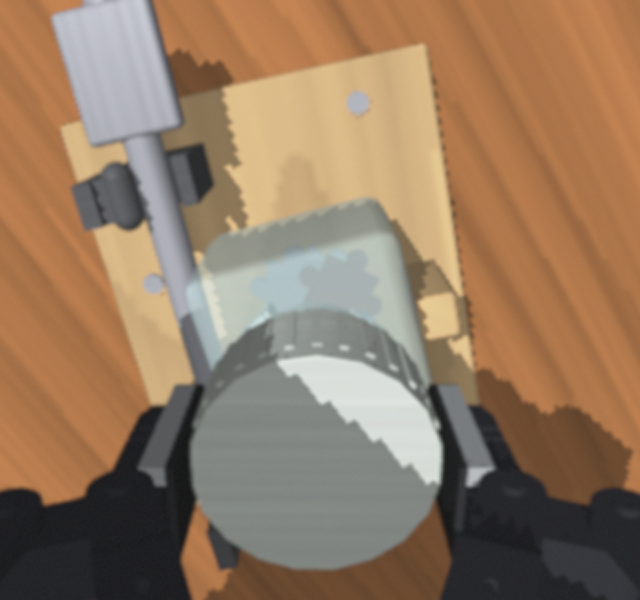

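View pics/s11.png

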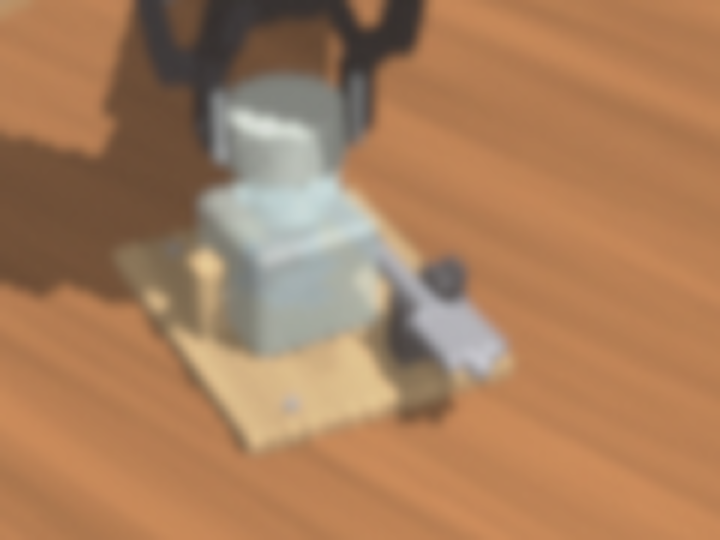

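Emit:
jog_arm(plan=[0, 0, -1.5, 0, 0, 0, 0, 0, -3, 0, 0, 0, 0, 0, -3, 0, 0, 0, 0, 0, -3, 0, 0, 0, 0, 0, -3, 0, 0, 0])

```text
t: 13.88
tool_pos: [0.5784, -0.0322, 0.1019]
eef_rot: [0.878, 0.479, -0.0, 0.001]
ft_force: [-0.5, 0.5, 0.8]
gripper_width: 0.64
```

```bash
python3 - <<'E'
from mv import *
from cell import order
print(s["wrist_torque"], s["qvel"].round(3))
im=vision.capture("scene")[170:260,265:385];cv2.imwrite("pics/s12.png",cv2.resize(im[:,:,::-1],None,fx=6,fy=6,interpolation=cv2.INTER_CUBIC))
E
```

```text
t 13.88 tcp [ 0.5784 -0.0322  0.1019] xaxis yaw 0.9994 zax [ 3.0e-04 -1.7e-03 -1.0e+00] q [ 2.830e-01  3.190e-01 -3.710e-01  2.000e-03 -8.810e-01  2.286e+00] F [-0.5  0.5  0.8] g 0.64
[ 0.00953811 -0.02127012 -0.02968988] [ 0.001  0.002 -0.001  0.     0.001  0.   ]
```

View pics/s12.png

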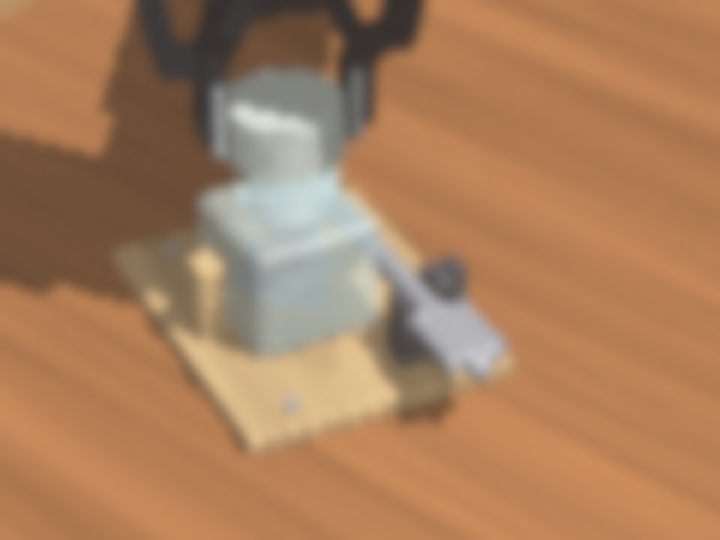

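The final picture shows the cap held level above the bare neck, the jar upright on the board, and the bar down in the fork under the jaw. The forces are at noise level, so I'm handing in.

```bash
python3 -c "
from cell import order
print(order.finish_job())"
```

```text
the job is handed in; nothing more can be done
None
```

I pushed the bar down past the jaw to its hard stop, unscrewed the cap and lifted it straight up. I handed the job in at about 14 s, with the cap still gripped in the air; no verdict was reported.

- **Bar:** I followed the pad's arc down with the fingers closed. At the end it read 32 N at a tip height of 46 mm, against 47 mm for fully home. The later pictures show the bar lying in the fork with the jaw over it.
- **Cap:** I gripped it at 70 N and turned it about 78° anticlockwise while rising with the thread. It came free without lifting the jar, with only about 1 N of pull.
- **Last checks:** The cap is about 25 mm above where it was screwed on and the tool is tilted under 0.002 rad. Wrist forces were at noise level (under 1 N) and the arm was at rest. The jar stands upright against the bar, and I saw no contact with the other objects.

**Disagreement:** The wrist camera's calibration was about 2 mm off sideways, judged by where the fingertips appear, so I aligned the grip on the cap from the picture instead. The remaining error along the tool's x, probably 1–2 mm, gave up to 4.5 N of sideways force while turning. That force vanished once the cap was clear.

**Not measured:** I did not measure the bar and jaw angles or the cap's turn on the jar directly. They are judged from the pictures, the tool height and the turn of the wrist.

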